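Feel out the empty bay of a dust rack and put the carton away in it

ROBOT

A 7-joint arm with a two-finger parallel gripper is mounted at the origin on the work surface; the furniture and walls round the work are solid. World frame = base frame: x ahead of the robot, y to its left, z up, the work surface at z = 0. Lengths are in mm, angles in rad, forces in N, time in s.
With the tool pointing down it reaches from about 400 to 875 mm from the base axis. Payload 19.3 kg.
Tool frame: the origin (TCP) lies at the very end of the fingers, on their centre line; the grasp point (between the pads) lies 19 mm behind it; z points along the fingers, y is the line along which they close (so a half turn about z gives the same grasp; the last joint's range is limited). The gripper opens to 85 mm and grips with 20 to 120 N. Pads are 22 mm wide; open, the fingers measure 114 mm over their backs; the gripper's body (76 mm by 85 mm) begins 54 mm behind the grasp point. The pads swing forward as they close: fully open they stand 13 mm farther back than shut.
Start: joints at [-1.221, 0.521, -0.036, 1.599, 0.021, 1.021, -0.113], TCP at [254.753, 570.715, 231.291] pointing down, gripper open.
Joint ranges: [-2.91, 2.91], [-0.3, 2.13], [-1.5, 1.42], [0.17, 2.43], [-1.26, 4.41], [0.16, 1.93], [-2.52, 2.52]. Speed limits (rad/s): [1.89, 1.89, 2.39, 2.39, 3.01, 3.01, 3.01].

INTERFACE

Orientations are given as a rotation vector (axis times angle).
In Python, from cell import r gives the robot as it stands. Calls block until the motion is done:
- r.goto(position, orientation): joint-space move of the TCP to a pose.
- r.servo_line(position, frame=None, rate=150, threshold=None): straight line of the TCP; frame=None keeps the orientation; rate is the mean speed in mm/s. With threshold (N) it stops when the force on the tool has changed by that much, and returns True; else False.
- r.goto_joints(angles): joint-space move.
- r.gripper_open() and r.grasp(strength=None): open the fingers fully, or close them until they stop; strength is the grip in N (None keeps the last).
- r.dwell(seconds).
- r.ik(position, orientation): joint angles nearest the present ones, or None.
- r.read_state(): the state.
- r.capture(name): name is "scene" or "top" or "wrist"; returns the picture (480x640x3 uint8, red, green, blue); there is no depth.
- r.camera_info(name): a dict with "camera_matrix" (3x3 intrinsics, pixels), "R" (3x3) and "t" (3): a world point X has camera coordinates R X + t. Camera axes: x right, y down, z forward; pixel columns grow to the right and rows downward; lengths in mm; the calibration is good to about 2 mm. A picture is of the moment at which its call begins: read the wrist's pose just before it. camera_info takes no time and is no camera call; for the wrist camera it gives the pose at the moment of the call.
A pose or a line that the arm cannot do raises r.MotionError and nothing moves.
- r.close_job(): hands the job in; it is judged then, once.
The state is a dict: "time_s": time; "q": joint angles; "joint_velocities": joint speeds; "joint_efforts": joint torques, N m; "position": TCP position; "tool_rot": TCP orientation; "force": force on the tool from outside, world axes, zero at the start; "torque": the same for the moment, N m; "gripper_width": finger opening in mm; "gripper_force": force on a finger pad.
Only numpy, scipy, OpenCV 4.12 (cv2) and the standard library are available. Lean on these libraries where they do the work, as an engineer would, in place of code of your own. Each camera call takes 0.05 s, during which the arm holds its last target. There are 200 camera calls.

TASK

Three of the four bays of the dust rack already hold a carton behind their sprung shutters. Before you touch the standing carton of screws, feel through the shutters with the closed fingertips, reaching well down into the bay that is empty; then put the carton end first into that bay and see it fully home on the bay's floor, so that all the shutters are shut. Do not knock over or push away the glue bottle and the drill battery beside the carton.

Things in the scene. Friction and masses are not known exactly. Their poses are not given: they have to be found in the camera images.
- carton: brown carton of screws to put away: solid box 60 x 40 x 85 mm, 0.25 to 0.5 kg, standing on end on the table. Own y axis along the 85 mm length (+y up at the start), x along the 60 mm width, z along the 40 mm thickness. Origin: centre of one 60 x 85 face; the carton's middle is 20 mm from it, towards +z. Either end may go first into a bay
- carton_center (a point): the middle of that carton (axes as carton)
- glue_bottle: bystander: white squeeze bottle of wood glue with an orange nozzle, 58 mm across, 197 mm high, standing loose close beside the carton, before either a 40 mm or a 60 mm wide side of it. Origin: middle of its underside
- drill_battery: bystander: black drill battery, 88 x 83 mm, 52 mm high, lying loose close beside the carton on another side. Origin: middle of its underside
- rack: plywood dust rack, heavy, does not move: four bays in a row along its y, leaning 25 degrees from vertical; going in, they run down and to the back (+x). Each has two black sprung shutter leaves. Three hold a carton of the same kind, one is empty; it cannot be seen which. Base 156 x 286 x 12 mm, highest edge 162 mm. Origin: middle of its underside, x from front (robot side) to back
- bay0 (a point): middle of the mouth of the bay at the rack's +y end, in the slanting face. z points straight out of the bay (up and to the front), y as the rack's y, x up the face. Behind the face a throat 64 (x) by 53 mm (y) with flared lips; from 34 mm deep it narrows by slopes to 64 x 44 mm; floor 117 mm deep
- bay1 (a point): middle of the mouth of the bay 60 mm further towards -y, in the slanting face. z points straight out of the bay (up and to the front), y as the rack's y, x up the face. Cartons stand in a bay with the 85 mm length along z, 60 mm along x, 40 mm along y. Fully home: on the floor, outer end 32 mm deep, middle at z = -74.5 mm and up to 2 mm towards -x, the leaves shut over it
- bay2 (a point): middle of the mouth of the bay 120 mm further towards -y, in the slanting face. z points straight out of the bay (up and to the front), y as the rack's y, x up the face. Closed fingertips put down the middle meet a solid carton 32 mm deep in a full bay, and nothing down to 60 mm and more in the empty one
- bay3 (a point): middle of the mouth of the bay 180 mm further towards -y, in the slanting face. z points straight out of the bay (up and to the front), y as the rack's y, x up the face. A carton let go with its end in the narrow part slides down by its own weight; it can be pushed home with closed fingertips through the throat
- leaf0l (a joint): shutter leaf hinged on the +y long side of bay 0, 4 mm below the face: 0 shut, 1.52 rad swung fully inwards, its tip then 28 mm deep; slippery, yields to under 1 N and springs shut by itself
- leaf0r (a joint): shutter leaf hinged on the -y long side of bay 0, 4 mm below the face: 0 shut, 1.52 rad swung fully inwards, its tip then 28 mm deep; slippery, yields to under 1 N and springs shut by itself
- leaf1l (a joint): shutter leaf hinged on the +y long side of bay 1, 4 mm below the face: 0 shut, 1.52 rad swung fully inwards, its tip then 28 mm deep; slippery, yields to under 1 N and springs shut by itself
- leaf1r (a joint): shutter leaf hinged on the -y long side of bay 1, 4 mm below the face: 0 shut, 1.52 rad swung fully inwards, its tip then 28 mm deep; slippery, yields to under 1 N and springs shut by itself
- leaf2l (a joint): shutter leaf hinged on the +y long side of bay 2, 4 mm below the face: 0 shut, 1.52 rad swung fully inwards, its tip then 28 mm deep; slippery, yields to under 1 N and springs shut by itself
- leaf2r (a joint): shutter leaf hinged on the -y long side of bay 2, 4 mm below the face: 0 shut, 1.52 rad swung fully inwards, its tip then 28 mm deep; slippery, yields to under 1 N and springs shut by itself
- leaf3l (a joint): shutter leaf hinged on the +y long side of bay 3, 4 mm below the face: 0 shut, 1.52 rad swung fully inwards, its tip then 28 mm deep; slippery, yields to under 1 N and springs shut by itself
- leaf3r (a joint): shutter leaf hinged on the -y long side of bay 3, 4 mm below the face: 0 shut, 1.52 rad swung fully inwards, its tip then 28 mm deep; slippery, yields to under 1 N and springs shut by itself
Things that resemble listed ones, but are neither listed nor needed, are in the scene too. What is shaped like the carton but purple or yellow is not meant.

How it is judged (in metres and radians):
On the way:
1. the fingertips have reached down into the empty bay (the point between the finger pads, 19 mm behind the tips, at least 16 mm below the mouth) while the carton still stands untouched (((z of the grasp point in the frame of bay0 below -0.016 m and y of the grasp point in the frame of bay0 between -0.022 and 0.022 m and x of the grasp point in the frame of bay0 between -0.032 and 0.032 m) or (z of the grasp point in the frame of bay1 below -0.016 m and y of the grasp point in the frame of bay1 between -0.022 and 0.022 m and x of the grasp point in the frame of bay1 between -0.032 and 0.032 m) or (z of the grasp point in the frame of bay2 below -0.016 m and y of the grasp point in the frame of bay2 between -0.022 and 0.022 m and x of the grasp point in the frame of bay2 between -0.032 and 0.032 m) or (z of the grasp point in the frame of bay3 below -0.016 m and y of the grasp point in the frame of bay3 between -0.022 and 0.022 m and x of the grasp point in the frame of bay3 between -0.032 and 0.032 m)) and distance of carton_center from where it was at the start of the episode below 0.015 m), for 0.05 s.
At the end, for the whole second after the job is handed in: The carton lies at rest fully home in the bay that was empty (its middle 69 to 80 mm below the mouth, within 10 mm along x and 8 mm along y of the bay's middle line, in line within 0.12 rad), all eight shutter leaves are shut within 0.15 rad, and the glue bottle stands upright (((z of carton_center in the frame of bay0 between -0.08 and -0.069 m and y of carton_center in the frame of bay0 between -0.008 and 0.008 m and x of carton_center in the frame of bay0 between -0.01 and 0.01 m and angle between the y axis of carton and the z axis of bay0, either way round below 0.12 rad) or (z of carton_center in the frame of bay1 between -0.08 and -0.069 m and y of carton_center in the frame of bay1 between -0.008 and 0.008 m and x of carton_center in the frame of bay1 between -0.01 and 0.01 m and angle between the y axis of carton and the z axis of bay1, either way round below 0.12 rad) or (z of carton_center in the frame of bay2 between -0.08 and -0.069 m and y of carton_center in the frame of bay2 between -0.008 and 0.008 m and x of carton_center in the frame of bay2 between -0.01 and 0.01 m and angle between the y axis of carton and the z axis of bay2, either way round below 0.12 rad) or (z of carton_center in the frame of bay3 between -0.08 and -0.069 m and y of carton_center in the frame of bay3 between -0.008 and 0.008 m and x of carton_center in the frame of bay3 between -0.01 and 0.01 m and angle between the y axis of carton and the z axis of bay3, either way round below 0.12 rad)) and value of joint each of leaf0l, leaf0r, leaf1l, leaf1r, leaf2l, leaf2r, leaf3l, leaf3r below 0.15 rad and linear speed of carton below 0.01 m/s and angle between glue_bottle's own z axis and vertical below 0.2 rad); the robot touches nothing.
It fails at once if the glue bottle is knocked over or pushed more than 40 mm away (angle between glue_bottle's own z axis and vertical above 0.5 rad or distance of glue_bottle from where it was at the start of the episode above 0.04 m).
It fails at once if the drill battery is pushed more than 40 mm away (distance of drill_battery from where it was at the start of the episode above 0.04 m).
It also fails if it takes over 72 s, if anything falls off the work surface, if the arm or the gripper's body presses on something with over 40 N, if the wrist force passes 120 N, or if a joint passes its speed limit or range.

## Working session

There is one attempt and no reset: what is moved stays moved. The work goes in short steps, each a Python script; the robot and the scene stay as the last script left them, time stands still between calls to the robot, and variables do not carry over. Pictures are saved under pics/ and viewed, at most 10 in all, crops included, and the job is handed in when it is done.

```bash
mkdir -p pics; ls
python3 - <<'E'
from cell import r
import cv2,numpy as np
for n in ("scene","top"):
    im=r.capture(n); cv2.imwrite(f"pics/{n}0.png",im[:,:,::-1])
    c=r.camera_info(n); print(n,np.round(c["camera_matrix"],1).tolist(),np.round(c["R"],4).tolist(),np.round(c["t"],1).tolist())
s=r.read_state(); print(s["time_s"],s["tool_rot"],s["position"])
E
```

```text
pics
scene [[507.6, 0.0, 320.6], [0.0, 507.6, 246.0], [0.0, 0.0, 1.0]] [[0.9021, -0.4315, 0.0049], [-0.3277, -0.6925, -0.6427], [0.2808, 0.5782, -0.7661]] [-485.6, 252.1, 963.2]
top [[482.7, 0.0, 315.8], [0.0, 482.7, 238.3], [0.0, 0.0, 1.0]] [[-0.0003, -1.0, -0.0079], [-0.9836, 0.0017, -0.1806], [0.1806, 0.0077, -0.9835]] [-12.5, 522.8, 999.1]
0.1 [-6.54590628e-01 -3.07256812e+00  1.41688341e-03] [254.69793088 570.4596227  230.82513788]
```

View pics/scene0.png

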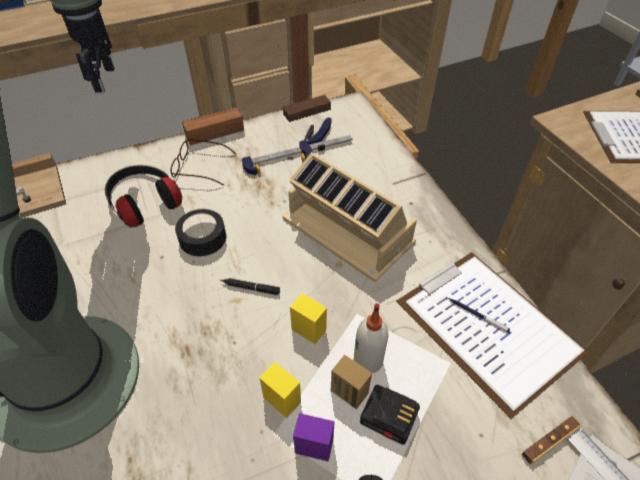

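View pics/top0.png

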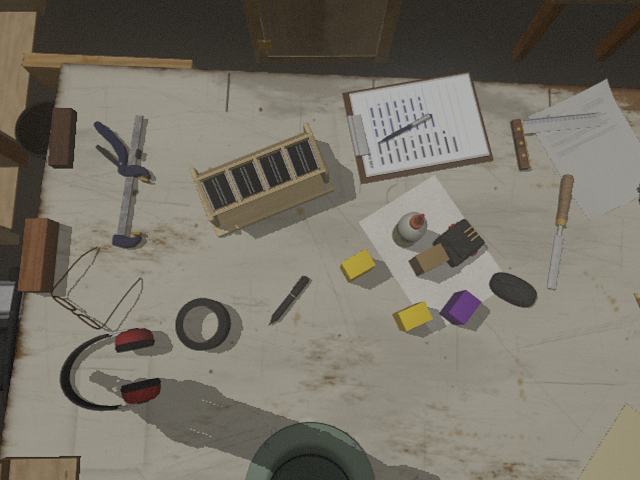

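Candidates for the carton in the top view are brown (430,260), yellow (357,265) and (412,317), and purple (461,307). The brown one, beside the bottle (412,226) and the battery (460,242), fits. I'll confirm it in an enlarged crop alongside the rack.

Run:
```python
import cv2,numpy as np
t=cv2.imread("pics/top0.png"); s=cv2.imread("pics/scene0.png")
a=cv2.resize(t[205:295,380:500],None,fx=3.3,fy=3.3,interpolation=cv2.INTER_CUBIC)
b=cv2.resize(t[115:245,185:345],(396,322),interpolation=cv2.INTER_CUBIC)
c=cv2.resize(s[330:450,290:450],(396,297),interpolation=cv2.INTER_CUBIC)
d=cv2.resize(s[140:280,275:425],(345,322),interpolation=cv2.INTER_CUBIC)
im=np.zeros((600,800,3),np.uint8); im[:a.shape[0],:a.shape[1]]=a[:,:400]; im[:297,402:798]=c
b=cv2.resize(b,(369,300));d=cv2.resize(d,(321,300)) 
im[299:599,:369]=b; im[299:599,402:723]=d
cv2.imwrite("pics/crop1.png",im)
```

```text
(no output)
```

View pics/crop1.png

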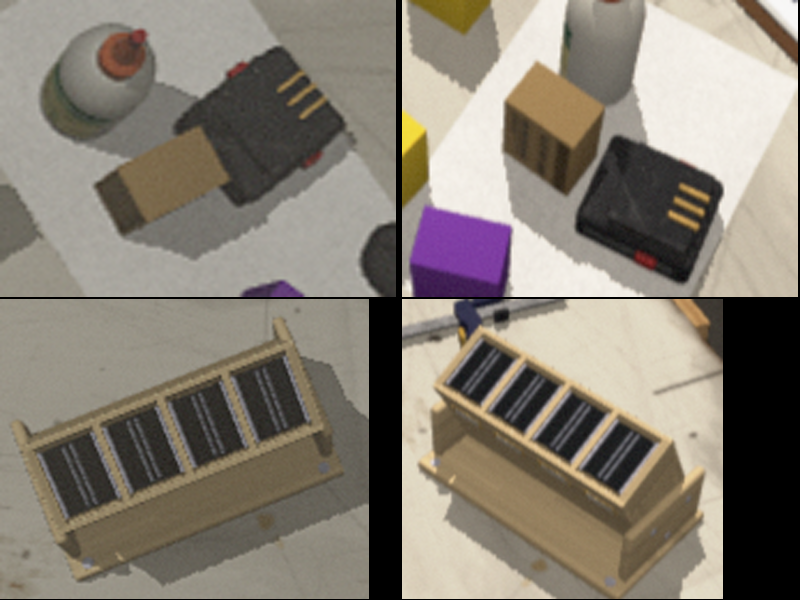

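The brown carton at top view (430,260) is confirmed. The bottle stands beside a 60 mm side, the battery beside a 40 mm side, and the rack's front faces the robot. Next I measure.

```bash
cat > h.py <<'E'
import cv2,numpy as np
from scipy.spatial.transform import Rotation as Rot
def ray(c,p):
    K,R,t=[np.array(c[k],float) for k in ("camera_matrix","R","t")]
    C=-R.T@t; d=R.T@np.linalg.inv(K)@np.array([p[0],p[1],1.0]); return C,d/np.linalg.norm(d)
def onz(c,p,z):
    C,d=ray(c,p); return C+d*(z-C[2])/d[2]
def tri(obs):
    A=np.zeros((3,3));b=np.zeros(3);L=[]
    for c,p in obs:
        C,d=ray(c,p);M=np.eye(3)-np.outer(d,d);A+=M;b+=M@C;L.append((C,d))
    X=np.linalg.solve(A,b); return X,max(np.linalg.norm((np.eye(3)-np.outer(d,d))@(X-C)) for C,d in L)
def leaves(im,box,thr,k=5):   # im RGB; dark rectangles sorted left to right
    x0,y0,x1,y1=box; v=im[y0:y1,x0:x1].max(2); m=(v<thr).astype(np.uint8)
    m=cv2.morphologyEx(m,cv2.MORPH_CLOSE,np.ones((k,k)))
    m=cv2.morphologyEx(m,cv2.MORPH_OPEN,np.ones((3,3)))
    cs,_=cv2.findContours(m,0,2); cs=sorted(cs,key=cv2.contourArea)[-4:]
    out=[]
    for q in cs:
        M=cv2.moments(q); out.append((M["m10"]/M["m00"]+x0,M["m01"]/M["m00"]+y0,M["m00"],q+[x0,y0]))
    return sorted(out,key=lambda o:o[0])
E
python3 - <<'E'
from h import *
from cell import r
S,T=[r.camera_info(n) for n in("scene","top")]
s,t=[cv2.imread(f"pics/{n}0.png")[:,:,::-1] for n in("scene","top")]
for thr in (60,75):
    a=leaves(s,(285,150,410,240),thr,3); b=leaves(t,(195,132,325,212),thr,3)
    print(thr,[np.round(o[:3]).tolist() for o in a],[np.round(o[:3]).tolist() for o in b])
    if len(a)==4==len(b):
        X=[tri([(S,p[:2]),(T,q[:2])]) for p,q in zip(a,b)]
        for x in X: print(np.round(x[0],1),round(x[1],1))
        P=np.array([x[0] for x in X]); print(np.linalg.norm(np.diff(P,axis=0),axis=1), np.degrees(np.arctan2(*( (P[0]-P[3])[[0,1]]*[-1,1]))))
h=cv2.cvtColor(np.ascontiguousarray(t),cv2.COLOR_RGB2HSV)
m=cv2.inRange(h[235:290,400:455],(8,70,85),(25,255,255)); cs,_=cv2.findContours(m,0,2); c=max(cs,key=cv2.contourArea)+[400,235]
bx=cv2.boxPoints(cv2.minAreaRect(c)); W=np.array([onz(T,p,85) for p in bx]); print("carton",bx.round(1).tolist(),W.round(1).tolist(),W.mean(0),np.linalg.norm(W-np.roll(W,1,0),axis=1))
print("bottle",tri([(S,(377,304)),(T,(422.4,216.5))]), onz(T,(422.4,216.5),197))
# battery mask top at z=52 via rough centroid
m=(t[215:270,430:490].max(2)<60).astype(np.uint8);cs,_=cv2.findContours(m,0,2);c=max(cs,key=cv2.contourArea)+[430,215]
print("batt",[onz(T,p,52).round(1).tolist() for p in cv2.boxPoints(cv2.minAreaRect(c))])
E
```

```text
60 [[311.0, 174.0, 366.0], [332.0, 187.0, 384.0], [353.0, 200.0, 394.0], [376.0, 213.0, 485.0]] [[219.0, 191.0, 604.0], [247.0, 180.0, 603.0], [274.0, 169.0, 590.0], [302.0, 158.0, 591.0]]
[602.7 181.6 138.8] 1.2
[625.8 126.1 138.4] 1.1
[648.8  70.6 137.3] 1.3
[672.   14.7 139.8] 0.7
[60.0848955  60.13524937 60.57338485] 22.56550106436453
75 [[312.0, 174.0, 396.0], [332.0, 186.0, 432.0], [353.0, 199.0, 471.0], [376.0, 213.0, 512.0]] [[219.0, 191.0, 653.0], [247.0, 180.0, 654.0], [275.0, 168.0, 653.0], [302.0, 158.0, 636.0]]
[602.8 181.1 140. ] 0.6
[626.  125.8 139.8] 0.7
[649.2  70.1 140.3] 0.7
[672.   14.7 140.2] 0.6
[59.90572383 60.31738676 59.99059184] 22.58209717629648
carton [[414.6000061035156, 255.1999969482422], [440.6000061035156, 242.1999969482422], [449.20001220703125, 259.3999938964844], [423.20001220703125, 272.3999938964844]] [[479.9, -218.1, 85.0], [507.1, -273.1, 85.0], [471.0, -289.2, 85.0], [444.1, -234.4, 85.0]] [ 475.5281827  -253.70358571   85.        ] [39.35906799 61.4450415  39.54970974 61.03309625]
bottle (array([ 537.30144488, -213.180088  ,  198.10898345]), np.float64(1.2587146533410507)) [ 536.29900348 -213.06912825  197.        ]
batt [[513.1, -263.0, 52.0], [568.4, -335.5, 52.0], [510.1, -376.4, 52.0], [455.9, -304.3, 52.0]]
```

```bash
cat >> h.py <<'E'
yaw=np.radians(22.57); a=np.radians(25)
xr=np.array([np.cos(yaw),np.sin(yaw),0]);yb=np.array([-np.sin(yaw),np.cos(yaw),0]);Z=np.array([0,0,1.])
zb=np.cos(a)*Z-np.sin(a)*xr; xb=np.cross(yb,zb)
MID=np.array([637.4,98.0,140.0])+4*zb      # between bay1 and bay2
def bay(i,x=0,y=0,z=0,mid=None): return (MID if mid is None else mid)+yb*(90-60*i+y)+xb*x+zb*z
def ori(y,z): 
    y=y/np.linalg.norm(y); return Rot.from_matrix(np.c_[np.cross(y,z),y,z]).as_rotvec()
U=np.array([.444,-.896,0]); N=np.array([.896,.444,0]); CART=np.array([475.5,-253.7,0])
E
python3 - <<'E'
from h import *
from cell import r
f=lambda q: None if q is None else np.round(q,2).tolist()
for s in(1,-1):
    for i in range(4):
        for z in (150,60,-60): print("bay",i,s,z,f(r.ik(bay(i,z=z),ori(s*xb,-zb))))
    for z in (250,60): print("grasp",s,z,f(r.ik(CART+[0,0,z],ori(s*U,-Z))))
c=r.camera_info("wrist"); s=r.read_state(); R=Rot.from_rotvec(s["tool_rot"]).as_matrix()
C=-c["R"].T@c["t"]; print("cam in tool",R.T@(C-s["position"]), (R.T@c["R"].T).round(3).tolist(),c["camera_matrix"][0][0])
E
```

```text
bay 0 1 150 [-0.72, 0.19, 0.39, 2.08, -0.21, 0.45, 0.21]
bay 0 1 60 [-0.56, 0.37, 0.22, 2.08, -0.34, 0.27, 0.33]
bay 0 1 -60 [-0.04, 0.65, -0.46, 2.0, 1.22, 0.27, -1.11]
bay 1 1 150 [-0.6, 0.22, 0.42, 2.06, -0.36, 0.48, 0.47]
bay 1 1 60 [-0.4, 0.39, 0.18, 2.05, -0.45, 0.3, 0.55]
bay 1 1 -60 [-0.38, 0.64, 0.16, 1.99, -1.05, 0.17, 1.13]
bay 2 1 150 [-0.51, 0.26, 0.48, 2.01, -0.52, 0.54, 0.73]
bay 2 1 60 [-0.22, 0.41, 0.11, 2.0, -0.48, 0.34, 0.69]
bay 2 1 -60 [-0.27, 0.65, 0.16, 1.95, -1.04, 0.23, 1.21]
bay 3 1 150 [-0.48, 0.33, 0.62, 1.95, -0.69, 0.63, 0.99]
bay 3 1 60 [-0.11, 0.45, 0.11, 1.94, -0.55, 0.4, 0.85]
bay 3 1 -60 [0.04, 0.67, -0.12, 1.87, -0.35, 0.2, 0.67]
grasp 1 250 [-0.31, 0.56, 1.02, 1.84, -0.55, 1.06, -0.18]
grasp 1 60 [0.02, 0.71, 0.52, 1.97, -0.6, 0.61, -0.18]
bay 0 -1 150 [-1.33, 0.42, 1.25, 2.1, -0.91, 0.63, -2.25]
bay 0 -1 60 [-1.1, 0.59, 1.01, 2.1, -1.24, 0.56, -1.98]
bay 0 -1 -60 [-0.17, 0.62, -0.28, 2.0, 1.04, 0.18, 2.17]
bay 1 -1 150 [-1.16, 0.46, 1.25, 2.07, -1.0, 0.71, -2.07]
bay 1 -1 60 [-0.84, 0.51, 0.8, 2.07, -1.11, 0.5, -1.99]
bay 1 -1 -60 [0.11, 0.67, -0.51, 1.97, 1.12, 0.27, 2.24]
bay 2 -1 150 [-0.99, 0.52, 1.24, 2.03, -1.07, 0.81, -1.91]
bay 2 -1 60 [-0.71, 0.54, 0.8, 2.02, -1.14, 0.57, -1.87]
bay 2 -1 -60 [0.43, 0.79, -0.84, 1.91, 1.24, 0.46, 2.32]
bay 3 -1 150 [-0.83, 0.58, 1.24, 1.97, -1.13, 0.91, -1.78]
bay 3 -1 60 [-0.58, 0.58, 0.8, 1.96, -1.15, 0.65, -1.78]
bay 3 -1 -60 [-0.31, 0.71, 0.37, 1.89, -1.24, 0.39, -1.69]
grasp -1 250 [1.01, 0.48, -0.86, 1.78, 0.41, 1.08, 2.03]
grasp -1 60 [0.42, 0.64, -0.05, 1.95, 0.06, 0.56, 2.36]
cam in tool [  69.76248541   -0.79416717 -141.67151265] [[-0.0, -0.961, -0.275], [1.0, -0.0, -0.0], [0.0, -0.275, 0.961]] 410.99880849514363
```

Run:
```python
from h import *
from cell import r
r.goto(bay(1.5,z=150),ori(xb,-zb)); r.grasp(20)
c=r.camera_info("wrist"); im=r.capture("wrist"); cv2.imwrite("pics/w1.png",im[:,:,::-1]); np.savez("w1.npz",**{k:np.array(c[k]) for k in("camera_matrix","R","t")})
print(r.read_state()["time_s"], r.read_state()["force"], r.read_state()["gripper_width"])
for i in range(4):
  for x in(0,):
    q=c["camera_matrix"]@(c["R"]@bay(i,z=-4)+c["t"]); print(q[:2]/q[2])
```

```text
3.0417 [-0.44753898  0.2208389  -0.40333279] 0.03662748342447354
[324.66982005  84.8333596 ]
[324.60728035 173.4465259 ]
[324.55135987 252.68085018]
[324.50106055 323.95048418]
```

View pics/w1.png

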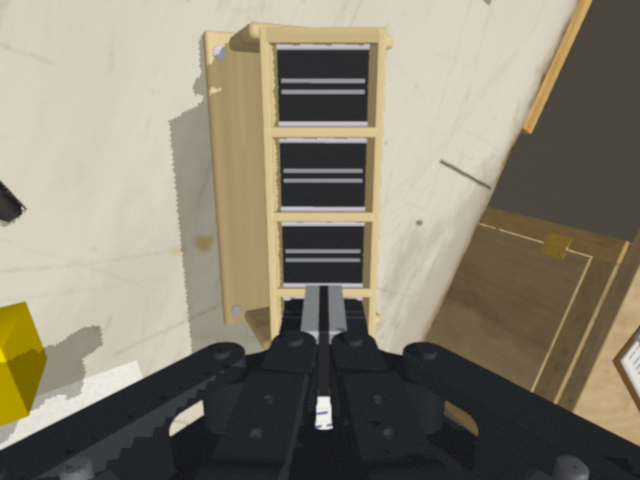

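The wrist view shows bays 0, 1 and 2 at about (322,84), (322,174) and (323,254), within 2 px of prediction. I'll refine from the leaf outlines cast onto the leaf plane.

Run:
```python
from h import *
c=dict(np.load("w1.npz")); im=cv2.imread("pics/w1.png")[:,:,::-1]
def onface(p,z=-4):
    C,d=ray(c,p); o=bay(1.5,z=z); X=C+d*(((o-C)@zb)/(d@zb)); v=X-MID; return np.array([v@xb,v@yb])
for thr in(60,90):
  for i,(y0,y1) in enumerate([(35,131),(131,216),(216,290)]):
    m=(im[y0:y1,262:388].max(2)<thr).astype(np.uint8); m=cv2.morphologyEx(m,cv2.MORPH_CLOSE,np.ones((15,1)))
    cs,_=cv2.findContours(m,0,2);q=max(cs,key=cv2.contourArea)+[262,y0]
    b=cv2.boundingRect(q); (x,y),(w,h),_=cv2.minAreaRect(q)
    A=[onface(p) for p in[(b[0]-.5,y),(b[0]+b[2]-.5,y),(x,b[1]-.5),(x,b[1]+b[3]-.5)]]
    print(thr,i,"x",A[0][0].round(1),A[1][0].round(1),"y",(A[2][1]-90+60*i).round(1),(A[3][1]-90+60*i).round(1),"px",b)
g=im.max(2)
for row in(60,150,230): print(row,g[row,262:284].tolist(),g[row,360:392].tolist())
col=325; print(g[30:52,col].tolist(),g[118:146,col].tolist(),g[204:228,col].tolist())
```

```text
60 0 x -32.0 29.1 y 21.5 -22.7 px (278, 51, 90, 69)
60 1 x -31.7 29.4 y 21.1 -23.5 px (281, 144, 85, 62)
60 2 x -32.0 28.9 y 20.6 -30.2 px (283, 227, 80, 63)
90 0 x -32.7 29.7 y 22.1 -23.3 px (277, 50, 92, 71)
90 1 x -32.4 29.4 y 21.7 -23.5 px (280, 143, 86, 63)
90 2 x -32.8 29.7 y 20.6 -30.2 px (282, 227, 82, 63)
60 [211, 212, 214, 216, 218, 220, 217, 209, 211, 214, 204, 174, 151, 143, 130, 93, 54, 44, 43, 51, 48, 46] [45, 43, 46, 48, 47, 47, 47, 49, 77, 113, 131, 134, 135, 135, 135, 133, 137, 164, 197, 209, 213, 216, 217, 218, 219, 217, 209, 213, 216, 216, 216, 215]
150 [159, 159, 186, 207, 213, 215, 217, 218, 220, 217, 207, 209, 213, 207, 192, 159, 141, 124, 77, 45, 44, 47] [44, 44, 46, 42, 43, 67, 99, 125, 132, 132, 130, 132, 131, 137, 168, 199, 211, 213, 215, 217, 218, 218, 215, 217, 218, 218, 218, 218, 219, 219, 218, 219]
230 [167, 165, 165, 164, 168, 187, 208, 213, 216, 218, 220, 221, 217, 208, 206, 197, 163, 143, 138, 124, 81, 49] [45, 43, 46, 70, 105, 125, 129, 129, 130, 129, 132, 157, 193, 211, 214, 217, 219, 220, 218, 214, 217, 217, 218, 217, 217, 217, 216, 217, 217, 218, 218, 218]
[204, 203, 201, 200, 199, 197, 196, 197, 198, 198, 198, 191, 164, 132, 148, 183, 197, 191, 172, 134, 77, 49] [47, 44, 71, 134, 186, 200, 195, 179, 167, 187, 211, 218, 219, 217, 218, 216, 215, 212, 199, 175, 185, 199, 198, 184, 154, 92, 48, 41] [43, 52, 106, 166, 194, 195, 179, 161, 175, 207, 217, 217, 217, 217, 216, 215, 209, 188, 190, 199, 190, 163, 98, 47]
```

Run:
```python
from h import *
from cell import r
O=ori(xb,-zb)
for i in (2,1,0,3):
    r.servo_line(bay(i,x=-.7,y=-.7,z=15),O,rate=200)
    hit=r.servo_line(bay(i,x=-.7,y=-.7,z=-48),rate=60,threshold=6)
    s=r.read_state(); v=s["position"]-bay(i); print(i,hit,"depth",round(v@zb,1),s["force"].round(1),round(s["time_s"],1),flush=True)
    if not hit and v@zb<-45: break
    r.servo_line(bay(i,x=-.7,y=-.7,z=15),rate=200)
```

```text
2 False depth -47.7 [ 0.9  0.2 -0.1] 5.1
```

Bay 2 is the empty one: nothing was met down to 48 mm. I'll feel its walls to centre precisely.

Run:
```python
from h import *
from cell import r
c=dict(x=-.7,y=-.7)
for ax,v in(("x",xb),("y",yb)):
    e=[]
    for sg in(1,-1):
        r.servo_line(bay(2,z=-48,**c),rate=100)
        hit=r.servo_line(bay(2,z=-48,**c)+v*sg*28,rate=40,threshold=4)
        s=r.read_state(); e.append((s["position"]-bay(2))@v); print(ax,sg,hit,round(e[-1],2),s["force"].round(1))
    c[ax]=sum(e)/2; print(ax,"centre",c[ax],"span",e[0]-e[1])
r.servo_line(bay(2,z=-48,**c),rate=100); print(r.read_state()["force"].round(1),r.read_state()["time_s"])
r.servo_line(bay(2,z=40,**c),rate=200)
```

```text
x 1 True 1.66 [-1.7 -1.   0.4]Traceback (most recent call last):
  File "<stdin>", line 8, in <module>
cell.MotionError: the arm cannot follow that straight line within its joint ranges
```

Run:
```python
from h import *
from cell import r
s=r.read_state(); print(s["time_s"],s["q"].round(2),s["force"].round(2))
r.servo_line(bay(2,x=-.7,y=-.7,z=-48),rate=60); s=r.read_state();print(s["force"].round(2))
for z,thr in((-30,5),(-48,5)):
    r.servo_line(bay(2,x=-.7,y=-.7,z=z),rate=60)
    for sg in(1,-1):
        for D in(22,16,12,8):
            try: hit=r.servo_line(bay(2,x=-.7+sg*D,y=-.7,z=z),rate=25,threshold=thr)
            except r.MotionError: continue
            s=r.read_state(); v=s["position"]-bay(2);print(z,"x",sg,D,hit,round(v@xb,2),s["force"].round(1)); break
        r.servo_line(bay(2,x=-.7,y=-.7,z=z),rate=60)
print(r.read_state()["time_s"])
```

```text
5.8667 [-0.2   0.62  0.07  1.95 -0.78  0.2   0.98] [-0.86  0.63  0.33]
[-0.72 -0.19  0.11]
-30 x 1 22 True 16.37 [-1.  -1.4  0.9]
-30 x -1 22 True -17.7 [3.3 0.7 2.6]
-48 x 1 22 True 1.51 [-1.5 -0.4 -0.1]
-48 x -1 22 True -3.48 [1.2 0.  5.4]
10.4667
```

Run:
```python
from h import *
from cell import r
for z in(-40,):
    r.servo_line(bay(2,x=-.7,y=-.7,z=z),rate=60)
    for sg in(1,-1):
        for D in(20,16,12,8):
            try: hit=r.servo_line(bay(2,x=-.7,y=-.7+sg*D,z=z),rate=30,threshold=5)
            except r.MotionError: continue
            s=r.read_state(); v=s["position"]-bay(2);print(z,"y",sg,D,hit,round(v@yb,2),s["force"].round(1)); break
        r.servo_line(bay(2,x=-.7,y=-.7,z=z),rate=60)
r.servo_line(bay(2,x=-.7,y=-.7,z=60),rate=150); print(r.read_state()["time_s"], r.read_state()["force"].round(2))
for h in(140,66):
  for s in(1,-1): print(h,s,r.ik(CART-3*N+[0,0,h],ori(s*U,-Z)))
for s in (1,-1):
  for z in (90,15,0,-10): print(s,z,r.ik(bay(2,x=-.7,z=z),ori(s*xb,-zb)))
```

```text
-40 y 1 20 True 10.81 [ 1.5 -2.7  1.1]
-40 y -1 20 True 10.57 [-0.4  4.3  0.4]
12.9167 [-0.23  1.36 -0.24]
140 1 [-0.21928306  0.70587894  0.90159116  1.94510965 -0.7364495   0.85948359
 -0.02947848]
140 -1 [ 0.36106063  0.50552786  0.03141039  1.91704335 -0.02308365  0.71936252
  2.43677589]
66 1 [-0.11762656  0.78191256  0.73784491  1.98035148 -0.81889138  0.70624001
  0.02752293]
66 -1 [ 0.36459708  0.62564038  0.02703973  1.95616954 -0.02980383  0.5601562
  2.44263423]
1 90 [-0.4077289   0.36875419  0.35971698  2.01572667 -0.63880113  0.42950706
  0.83598661]
1 15 [-0.30154874  0.50685442  0.21278008  1.99405267 -0.7699793   0.3044959
  0.95765807]
1 0 [-0.28271755  0.53479152  0.18492863  1.98645268 -0.79363593  0.28067838
  0.98096328]
1 -10 [-0.27064657  0.55349265  0.1667896   1.98079796 -0.80902121  0.26507191
  0.99642534]
-1 90 [-0.84590241  0.5581106   1.0160411   2.03358701 -1.16830887  0.6888975
 -1.83945982]
-1 15 [ 0.60979976  0.72882896 -1.07644466  1.94925173  1.13788001  0.59829332
  2.42592089]
-1 0 [ 0.48099051  0.66962946 -0.87345973  1.94800718  1.03428021  0.46544313
  2.4875435 ]
-1 -10 [ 0.47551223  0.69243334 -0.87400827  1.94306995  1.07788886  0.46812252
  2.45265509]
```

Run:
```python
from h import *
from cell import r
s=r.read_state(); v=s["position"]-bay(2); print(v@xb,v@yb,v@zb)
r.goto(CART-3*N+[0,0,245],ori(U,-Z)); r.gripper_open(); 
c=r.camera_info("wrist"); im=r.capture("wrist"); cv2.imwrite("pics/w2.png",im[:,:,::-1]); np.savez("w2.npz",**{k:np.array(c[k]) for k in("camera_matrix","R","t")})
s=r.read_state(); print(s["time_s"],s["gripper_width"],s["position"])
```

```text
-0.9478284954083129 -0.31046388763989086 59.203358326894225
15.05 85.53812695948659 [ 472.80886782 -255.0438445   245.01952284]
```

View pics/w2.png

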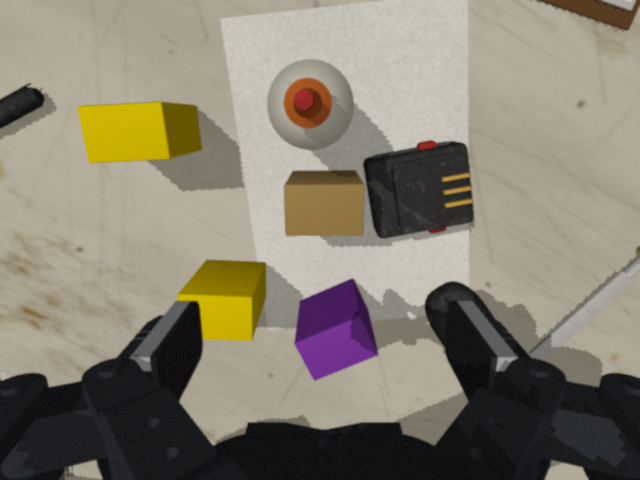

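Run:
```python
from h import *
c=dict(np.load("w2.npz")); im=cv2.imread("pics/w2.png")
h=cv2.cvtColor(im,cv2.COLOR_BGR2HSV); sub=h[165:240,278:372]
print(h[160:245:3,325].tolist())
m=cv2.inRange(sub,(8,90,110),(25,255,255)); cs,_=cv2.findContours(m,0,2); q=max(cs,key=cv2.contourArea)+[278,165]
b=cv2.boxPoints(cv2.minAreaRect(q)); W=np.array([onz(c,p,85) for p in b])
print(b.round(1).tolist(),W.round(1).tolist(),W.mean(0).round(1),np.linalg.norm(W-np.roll(W,1,0),axis=1).round(1))
d=W.mean(0)-CART; print("dU,dN",d@U,d@N)
f=lambda p,z:(lambda v:(round(v@U,1),round(v@N,1)))(onz(c,p,z)-CART)
print("yellow",[f(p,85) for p in((180,305),(254,340),(266,262),(205,262))],"batt",[f(p,52) for p in((366,160),(382,237),(468,143))],"bottle",f((303,99),197))
```

```text
[[25, 22, 139], [23, 24, 141], [21, 19, 190], [21, 22, 187], [19, 149, 77], [18, 135, 85], [19, 135, 89], [19, 138, 94], [19, 136, 124], [20, 133, 150], [20, 138, 148], [20, 134, 150], [19, 134, 147], [20, 134, 147], [20, 135, 147], [20, 137, 145], [19, 132, 147], [20, 133, 146], [19, 136, 144], [19, 134, 145], [19, 134, 145], [19, 132, 143], [19, 130, 143], [19, 133, 142], [19, 136, 141], [19, 90, 133], [21, 24, 139], [22, 20, 191], [21, 18, 195]]
[[285.0, 183.0], [363.0, 183.0], [363.0, 235.0], [285.0, 235.0]] [[480.5, -220.3, 85.0], [506.0, -271.8, 85.0], [470.7, -290.5, 85.0], [444.3, -237.1, 85.0]] [ 475.4 -254.9   85. ] [39.9 57.5 39.9 59.6]
dU,dN 1.0570575717234563 -0.643734502359358
yellow [(np.float64(-114.5), np.float64(-78.9)), (np.float64(-56.6), np.float64(-110.5)), (np.float64(-44.1), np.float64(-42.4)), (np.float64(-91.5), np.float64(-42.4))] batt [(np.float64(34.9), np.float64(32.8)), (np.float64(50.3), np.float64(-31.8)), (np.float64(115.8), np.float64(46.1))] bottle (np.float64(-8.4), np.float64(73.6))
```

Run:
```python
from h import *
from cell import r
g=CART+.6*U-4.3*N
r.servo_line(g+[0,0,120],rate=150)
print(r.servo_line(g+[0,0,54],rate=70,threshold=12))
r.grasp(80); s=r.read_state(); print(s["time_s"],s["gripper_width"],s["gripper_force"],s["position"].round(1),s["force"].round(1))
r.servo_line(g+[0,0,245],rate=120)
s=r.read_state(); print(s["time_s"],s["gripper_width"],s["gripper_force"],s["force"].round(1))
r.goto(bay(2,x=-.8,y=-.4,z=170),ori(xb,-zb))
c=r.camera_info("wrist"); im=r.capture("wrist"); cv2.imwrite("pics/w3.png",im[:,:,::-1]); np.savez("w3.npz",**{k:np.array(c[k]) for k in("camera_matrix","R","t")})
s=r.read_state(); print(s["time_s"],s["gripper_width"],s["force"].round(1))
t=r.capture("top"); cv2.imwrite("pics/top1.png",t[:,:,::-1])
```

```text
False
17.5083 58.869014003088346 85.37525653839111 [ 472.1 -256.    54.6] [-1.9  3.5 11.8]
19.25 58.721597779312795 86.29332661628723 [-0.4 -0.5 -4. ]
20.5 58.411153241456326 [ 0.2 -0.3 -3.4]
```

View pics/w3.png

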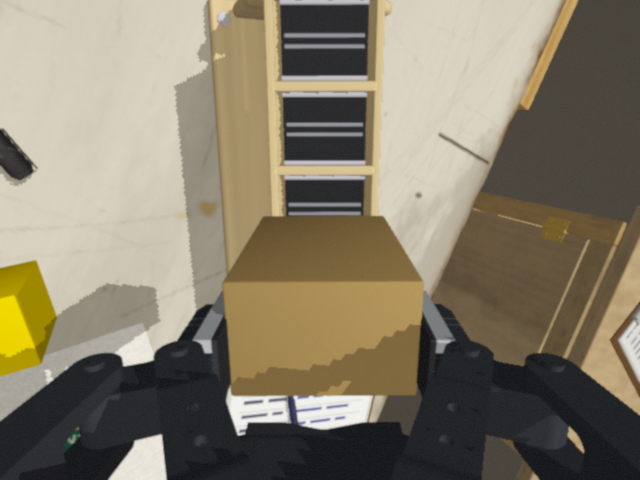

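Run:
```python
from h import *
from cell import r
c=dict(np.load("w3.npz")); s=r.read_state(); R=Rot.from_rotvec(s["tool_rot"]).as_matrix(); tz=R[:,2]; P=s["position"]
def tool(p,z):
    C,d=ray(c,p); X=C+d*(((P+tz*z-C)@tz)/(d@tz)); return (R.T@(X-P)).round(1).tolist()
print([tool(p,-30.4) for p in((228,283),(420,281),(416,391),(232,395))],[tool(p,54.6) for p in((262,217),(383,216))])
```

```text
[[22.7, -28.8, -30.4], [23.4, 27.3, -30.4], [-14.1, 28.4, -30.4], [-15.6, -30.0, -30.4]] [[22.1, -31.1, 54.6], [22.6, 28.4, 54.6]]
```

The carton is held square, with its middle at +4 mm along tool x, as planned. Next I insert it.

Run:
```python
from h import *
from cell import r
O=ori(xb,-zb); k=dict(x=-.8,y=-4.4)
r.servo_line(bay(2,z=62,**k),O,rate=120)
hit=r.servo_line(bay(2,z=2,**k),rate=40,threshold=12)
s=r.read_state(); v=s["position"]-bay(2); print(hit,"xyz",(v@xb).round(1),(v@yb).round(1),(v@zb).round(1),s["force"].round(1),s["gripper_width"],s["time_s"])
```

```text
False xyz -0.8 -4.3 2.1 [-0.8 -0.6 -2.7] 58.49320453959757 23.25
```

Run:
```python
from h import *
from cell import r
r.gripper_open(); r.dwell(.3)
r.servo_line(bay(2,x=-.8,y=-4.4,z=75),rate=150)
c=r.camera_info("wrist"); im=r.capture("wrist"); r.grasp(20)
sc=r.capture("scene")
a=cv2.resize(sc[140:280,275:425],(400,373),interpolation=cv2.INTER_CUBIC); b=cv2.resize(im,(400,300))
o=np.zeros((373,800,3),np.uint8);o[:,:400]=a;o[:300,400:]=b
cv2.imwrite("pics/rel.png",o[:,:,::-1]); print(r.read_state()["time_s"])
```

```text
25.4417
```

View pics/rel.png

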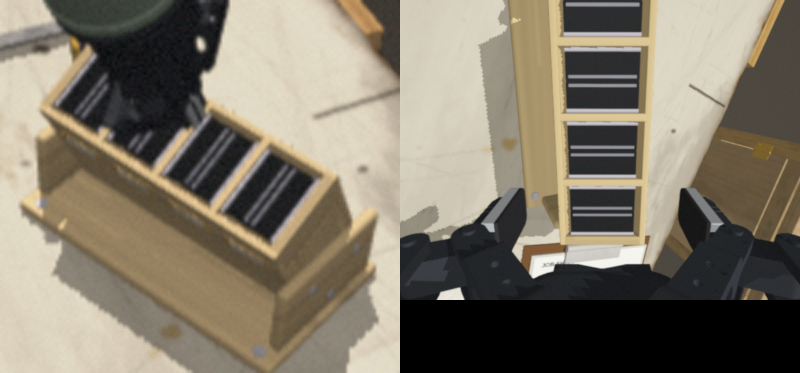

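The carton slid in and all shutters look shut. I'll press through the leaves to confirm it is home.

Run:
```python
from h import *
from cell import r
k=dict(x=-.8,y=-.4)
r.servo_line(bay(2,z=15,**k),rate=150)
hit=r.servo_line(bay(2,z=-40,**k),rate=40,threshold=8)
s=r.read_state(); v=s["position"]-bay(2); print(hit,"depth",(v@zb).round(1),s["force"].round(1),s["gripper_width"])
r.servo_line(bay(2,z=120,**k),rate=150)
r.goto_joints([-1.221,0.521,-0.036,1.599,0.021,1.021,-0.113]); r.dwell(.3)
t,sc=r.capture("top"),r.capture("scene")
o=np.hstack([cv2.resize(t[120:300,190:500],(500,290)),cv2.resize(sc[145:245,280:420],(300,290))])
cv2.imwrite("pics/end.png",o[:,:,::-1]); print(r.read_state()["time_s"])
```

```text
True depth -30.5 [-1.4 -0.5  7. ] -0.08715137335659551
30.825
```

View pics/end.png

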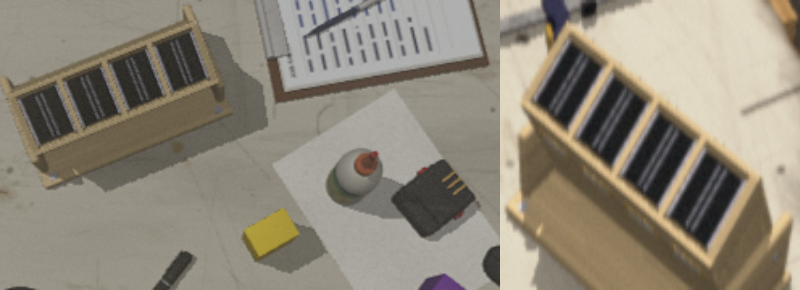

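The carton was met at 30.5 mm, against 32 ±2 mm when home and an allowed range of 26.5 to 37.5 mm. All the shutters are shut, and the bottle and battery are where they were.

```bash
python3 -c "
from cell import r
print(r.close_job())"
```

```text
the job is handed in; nothing more can be done
None
```

The job is handed in at about 31 s of the 72 s: bay 2 was the empty one, and the carton is in it, met 30.5 mm deep (32 mm nominal), with all shutters shut and the bottle and battery undisturbed; no verdict came back.

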